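# Flip the contrast plate on the gel viewer with the gel spatula

### The arm

A 7-joint arm with a two-finger parallel gripper is mounted at the origin on the work surface. World frame = base frame: x ahead of the robot, y to its left, z up, the work surface at z = 0. Lengths are in m, angles in rad, forces in N, time in s.
With the tool pointing down it reaches from about 0.35 to 0.9 m from the base axis. Payload 19.9 kg.
Tool frame: the origin (TCP) lies between the finger pads; the fingertips stand 19 mm ahead of it and the grasp point (between the pads) is the TCP; z points along the fingers, y is the line along which they close (so a half turn about z gives the same grasp; the last joint's range is limited). The gripper opens to 94 mm and grips with 3 to 60 N. Pads are 16 mm wide; open, the fingers measure 119 mm over their backs; the gripper's body (75 mm by 177 mm) begins 78 mm behind the grasp point.
Start: joints at [1.129, 0.417, -0.01, 1.614, 0.005, 1.111, -0.053], TCP at [0.243, -0.576, 0.224] pointing down, gripper open.
Joint ranges: [-2.81, 2.81], [-0.39, 2.02], [-1.27, 1.25], [0.06, 2.57], [-1.19, 4.33], [0.19, 2], [-2.82, 2.82]. Speed limits (rad/s): [1.89, 1.89, 2.39, 2.39, 3.01, 3.01, 3.01].

### API

Orientations are given as a 3x3 rotation matrix whose columns are the frame's x, y, z axes.
In Python, from rig import robot gives the robot as it stands. Calls block until the motion is done:
- robot.move_ptp(position, orientation): joint-space move of the TCP to a pose.
- robot.move_linear(position, velocity=0.15, frame=None, threshold=None): straight line of the TCP; frame=None keeps the orientation; velocity is the mean speed in m/s. With threshold (N) it stops when the force on the tool has changed by that much, and returns True; else False.
- robot.goto_joints(angles): joint-space move.
- robot.gripper_to(opening): finger opening in m; the grip force is fixed at half the most; returns when the fingers have stopped.
- robot.pause(seconds).
- robot.ik(position, orientation): joint angles nearest the present ones, or None.
- robot.get_state(): the state.
- robot.grab_frame(name): name is "side" or "top" or "wrist"; returns the picture (384x512x3 uint8, red, green, blue); there is no depth.
- robot.camera_info(name): a dict with "fx", "fy", "cx", "cy" (pixels), "rvec" (rotation vector, rad) and "tvec" (3), from world to camera coordinates, as OpenCV has them. Camera axes: x right, y down, z forward; pixel columns grow to the right and rows downward; lengths in m; the calibration is good to about 2 mm. A picture is of the moment at which its call begins: read the wrist's pose just before it. camera_info takes no time and is no camera call; for the wrist camera it gives the pose at the moment of the call.
A pose or a line that the arm cannot do raises robot.PlanningError and nothing moves.
- robot.sign_off(): hands the job in; it is judged then, once.
The state is a dict: "time": time; "qpos": joint angles; "joint_vel": joint speeds; "effort": joint torques, N m; "ee_pos": TCP position; "tool_rot": TCP orientation; "force": force on the tool from outside, world axes, zero at the start; "moment": the same for the moment, N m; "opening": finger opening in m; "grasp_force": force on a finger pad.
Only numpy, scipy, OpenCV 4.12 (cv2) and the standard library are available. Lean on these libraries where they do the work, as an engineer would, in place of code of your own. Each camera call takes 0.05 s, during which the arm holds its last target. There are 200 camera calls.

### The job

On the gel viewer, turn the reversible contrast plate over with the gel spatula so that its black face is up: work the blade under the plate, lift the plate clear of the glass on the blade, then flip it with a brisk turn of the wrist low over the glass. The plate carries gel stain and the viewing glass is fragile, so never touch the plate with the gripper and press only lightly on the glass and the frame. Leave the plate lying flat on the glass inside the frame, put the spatula back in its tray as it lay, and do not disturb the things around.

Things in the scene. Friction and masses are not known exactly. Their poses are not given: they have to be found in the camera images.
- viewer: Gel viewer: fixed light-grey housing 270 (x) x 360 (y) x 60 mm standing on the bench, with a lilac viewing glass in its flat top inside a raised black frame, control strip on its -x side. Origin under its centre at bench level, z up.
- glass (a point): Centre of the viewing glass, on its upper surface, 60 mm above the bench; axes as the viewer's. The glass is rigid and spans +-100 mm in x and +-130 mm in y; there the black frame (20 mm wide bars) rises squarely 6 mm above it on all four sides.
- plate: Loose acrylic contrast plate 100 (x) x 80 (y) x 6 mm, about 60 g, +z face white, -z black, origin at its middle. All edges of both faces are bevelled 3.5 mm in and 2.2 mm high, so a blade kept on the glass gets under. Starts white up, long side roughly along the viewer's x, up to 40 mm short of the +x frame bar. It slides when pushed; stopped by the frame it rides up onto the blade.
- spatula: Loose gel spatula, 0.15 kg. Steel blade 90 (x) x 70 (y) x 1.5 mm, front edge at +x; its root edge (x -45 mm) carries a neck rising to a straight blue handle: x -192 to -68 mm, 16 mm wide (y), 22 mm tall, middle 50 mm above the blade root's underside. Origin: centre of the underside of a straight blade. Worn: see spatula_tip. Lies in the tray, handle towards the robot.
- spatula_tip (a point): Where the middle of the blade's front edge (underside) would be if the blade were straight: 45 mm in +x from the spatula's origin; axes as the spatula's. The blade is bent up at its root by an unknown 1 to 6 degrees (front edge 1.5 to 9 mm higher than this point) and keeps this bend; the poses do not show it.
- spatula_grip (a point): Point to grip on the handle's middle line: x -88 mm, z +50 mm from the spatula's origin (133 mm behind the front edge); axes as the spatula's. Pinch the 16 mm width (along the spatula's y) from above.
- tray: Fixed teal drip tray 300 (x) x 120 (y) mm, rim 14 mm high, floor 3 mm thick; origin under its centre, at bench level. A handle rest stands in it at x -78 mm: a crossbar whose top is 42 mm above the bench, between two uprights 58 mm apart (inside) and 52 mm high. It stands left or right of the viewer.
- tray_berth (a point): Point on the tray's floor where the spatula's origin belongs (82 mm in +x of the tray's centre, 3 mm above the bench); axes as the tray's. There the blade rests on the floor and the handle on the rest.
- tip_box: Loose navy tip box with clear lid, 122 x 82 x 70 mm, origin under its centre; on the other side of the viewer from the tray. Leave alone.
- tube_rack: Loose orange tube rack 70 x 90 mm, 58 mm high with its tubes, origin under its centre; beside the viewer's far end. Leave alone.
- spray_bottle: Loose white bottle, 64 mm diameter, 160 mm high, blue cap, origin under its centre; beside the viewer's far end. Leave alone.
Mind the look-alikes: they are no part of the job. Leave any orange look-alike of the spatula alone. Leave any orange look-alike of the plate alone.

How it is judged:
On the way, in this order (a step that is already met when the one before it is completed fails the run):
1. the plate, still white side up, is carried by the blade alone, its middle at least 12 mm above where it lay (z of plate in the frame of glass above 0.015 m and contact force between plate and spatula above 0.1 N and contact force between plate and viewer below 0.05 N and angle between plate's own z axis and vertical below 0.5 rad), for 0.2 s.
2. the plate is tipped by more than 30 degrees by the blade while the spatula turns at more than 0.6 rad/s (angle between plate's own z axis and vertical above 0.52 rad and contact force between plate and spatula above 0.02 N and angular speed of spatula above 0.6 rad/s), for 0.03 s.
3. the plate lies flat on the glass inside the frame, black side up (angle between plate's own z axis and vertical above 3.09 rad and z of plate in the frame of glass below 0.0045 m), for 0.3 s.
At the end, for the whole second after the job is handed in: The plate lies still and flat (within 3 degrees) on the glass inside the frame, black face up; the spatula lies still in its tray, level (within 4 degrees), blade on the floor, handle on the rest, its origin within 20 mm (x) and 22 mm (y) of the berth point; the robot touches nothing (all of step 3 and z of plate in the frame of glass above 0.001 m and linear speed of each of plate, spatula below 0.02 m/s and x of spatula in the frame of tray_berth between -0.02 and 0.02 m and y of spatula in the frame of tray_berth between -0.022 and 0.022 m and z of spatula in the frame of tray_berth below 0.005 m and angle between spatula's own z axis and vertical below 0.07 rad).
It fails at once if the gripper or arm touches the plate (contact force between any of the fingers, the arm and plate above 0.3 N).
It fails at once if the spatula is pressed on the viewer's glass or frame with more than 10 N (contact force between spatula and viewer above 10 N).
It fails at once if the plate, white side up, is forced against the viewer with more than 10 N (contact force between plate and viewer above 10 N and angle between plate's own z axis and vertical below 1 rad).
It fails at once if the plate's middle is more than 120 mm above the glass (z of plate in the frame of glass above 0.12 m).
It fails at once if a bystander (tip box, tube rack, spray bottle) is moved by more than 12 mm (distance of any of tip_box, tube_rack, spray_bottle from where it was at the start of the episode above 0.012 m).
It also fails if it takes over 72 s, if anything falls off the work surface, if the arm or the gripper's body presses on something with over 40 N, if the wrist force passes 120 N, or if a joint passes its speed limit or range.

## Working session

There is one attempt and no reset: what is moved stays moved. The work goes in short steps, each a Python script; the robot and the scene stay as the last script left them, time stands still between calls to the robot, and variables do not carry over. Pictures are saved under pics/ and viewed, at most 12 in all, crops included, and the job is handed in when it is done.

```bash
ls; mkdir -p pics; python3 - <<'E'
from rig import robot
import cv2,numpy as np
s=robot.get_state(); print(s['time'],s['ee_pos'],s['tool_rot'],s['force'])
for n in ['top','side']:
    im=robot.grab_frame(n); cv2.imwrite(f'pics/{n}0.png',im[...,::-1]); print(robot.camera_info(n))
E
python3 -c "
import cv2,numpy as np
cv2.imwrite('pics/both.png',np.vstack([cv2.imread('pics/top0.png')]))"
```

```text
pics
0.0 [ 0.24313314 -0.57539287  0.22382188] [[ 9.21122473e-01  3.89272514e-01 -5.47346047e-04]
 [ 3.89272890e-01 -9.21121836e-01  1.08597602e-03]
 [-8.14317802e-05 -1.21338389e-03 -9.99999261e-01]] [0.43912521 0.19392888 0.28726679]
{'fx': 390.3174061442554, 'fy': 390.3174061442554, 'cx': 249.57880034571303, 'cy': 188.80644619541943, 'rvec': array([ 2.16073699, -2.12043834,  0.11234641]), 'tvec': array([-0.14857437,  0.53638672,  1.11554421])}
{'fx': 411.7598498188503, 'fy': 411.7598498188503, 'cx': 256.51246490464894, 'cy': 189.45286828960795, 'rvec': array([ 0.42989183, -2.67370085,  1.32345318]), 'tvec': array([0.48837096, 0.24656964, 1.00106247])}
```

View pics/top0.png

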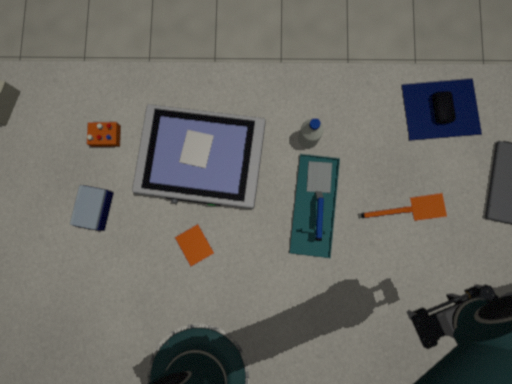

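View pics/side0.png

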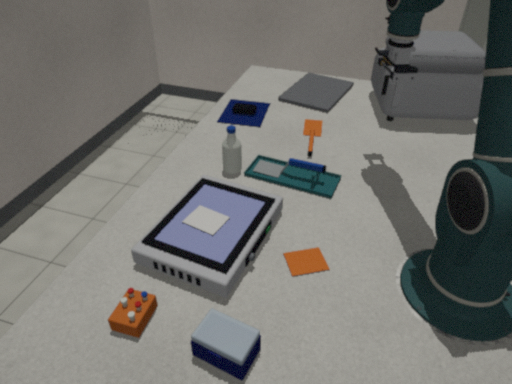

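Top view: the blue-handled spatula lies in the teal tray at (318,200), with its orange look-alike at (410,210). The white plate is on the glass at (196,149), with its orange look-alike at (194,245). The tip box is at (90,207), the rack at (103,133) and the bottle at (311,130). I choose the blue/steel spatula in the tray and the white plate on the lilac glass. Next I measure them.

```bash
cat > h.py <<'E'
import cv2,numpy as np
from rig import robot
def cam(n):
    c=robot.camera_info(n); R=cv2.Rodrigues(np.array(c['rvec']))[0]
    return c,R,np.array(c['tvec'])
def cast(n,px,z,cal=None):
    c,R,t=cal or cam(n); px=np.atleast_2d(px).astype(float)
    d=np.c_[(px[:,0]-c['cx'])/c['fx'],(px[:,1]-c['cy'])/c['fy'],np.ones(len(px))]@R
    o=-R.T@t; return o+d*((z-o[2])/d[:,2])[:,None]
def blob(im,lo,hi,box=None,k=0):
    m=cv2.inRange(cv2.cvtColor(im,cv2.COLOR_RGB2HSV),lo,hi)
    if box is not None:
        b=np.zeros_like(m); b[box[1]:box[3],box[0]:box[2]]=255; m&=b
    if k: m=cv2.morphologyEx(m,cv2.MORPH_CLOSE,np.ones((k,k),np.uint8))
    cs=cv2.findContours(m,cv2.RETR_EXTERNAL,cv2.CHAIN_APPROX_NONE)[0]
    return max(cs,key=cv2.contourArea)[:,0]
def rect(n,px,z,cal=None):
    "min-area rectangle in world mm: centre, long, short, angle of long side (deg)"
    p=cast(n,px,z,cal)[:,:2]*1000
    (c,(w,h),a)=cv2.minAreaRect(p.astype(np.float32))
    if w<h: w,h,a=h,w,a+90
    return np.round(c,1),round(w,1),round(h,1),round((a+90)%180-90,2)
def Rz(a): return np.array([[np.cos(a),-np.sin(a),0],[np.sin(a),np.cos(a),0],[0,0,1.]])
E
python3 - <<'E'
from h import *
im=cv2.imread('pics/top0.png')[...,::-1].copy()
hsv=cv2.cvtColor(im,cv2.COLOR_RGB2HSV)
for p in [(196,149),(170,140),(318,178),(320,220),(300,220),(310,240),(145,110),(255,130)]: print(p,hsv[p[1],p[0]])
g=blob(im,(110,40,90),(135,255,255),(120,90,270,220),9); print('glass',rect('top',g,.060), g.min(0),g.max(0))
p=blob(im,(0,0,150),(180,40,255),(165,120,225,175)); print('plate',rect('top',p,.066))
t=blob(im,(75,80,20),(100,255,200),(270,140,350,270),5); print('tray',rect('top',t,.014))
b=blob(im,(105,120,40),(125,255,255),(280,180,340,250)); print('handle',rect('top',b,.064))
E
```

```text
(196, 149) [ 21  16 156]
(170, 140) [116  69 136]
(318, 178) [ 53   9 116]
(320, 220) [109 200 106]
(300, 220) [ 91 129  77]
(310, 240) [ 93 143  41]
(145, 110) [ 20  19 121]
(255, 130) [ 30   2 129]
glass (array([635.4,  12.8]), 259.2, 200.4, 83.63) [150 117] [246 193]
plate (array([650.9,  18.5]), 92.7, 72.5, -11.87)
tray (array([ 497.1, -330.8]), 293.9, 116.8, -5.91)
handle (array([ 455.8, -337.6]), 113.5, 17.2, -2.82)
```

```bash
cat >> h.py <<'E'
D=np.diag([1.,-1,-1])
E
python3 - <<'E'
from h import *
robot.move_ptp([.42,-.335,.34],Rz(np.radians(-4))@D)
print(robot.get_state()['time'])
c,R,t=cam('wrist'); im=robot.grab_frame('wrist'); cv2.imwrite('pics/w1.png',im[...,::-1])
print(c['fx'],c['cx'],c['cy'],-R.T@t,R[2])
hsv=cv2.cvtColor(im,cv2.COLOR_RGB2HSV)
np.savez('w1.npz',K=[c['fx'],c['fy'],c['cx'],c['cy']],R=R,t=t)
E
```

```text
1.3167
300.80607237520996 258.23135261710576 188.5977620590243 [ 0.48887664 -0.3412449   0.49974602] [-0.24063282  0.01706155 -0.97046625]
```

View pics/w1.png

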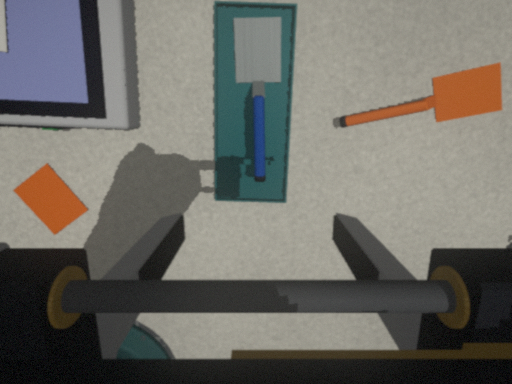

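The close view confirms the choice: a steel blade at (258,50) and blue handle at (260,135) in the teal tray. The orange copy is outside at (420,100).

```bash
python3 - <<'E'
from h import *
im=cv2.imread('pics/w1.png')[...,::-1].copy()
d=np.load('w1.npz'); c=dict(zip(['fx','fy','cx','cy'],d['K'])); cal=(c,d['R'],d['t'])
hsv=cv2.cvtColor(im,cv2.COLOR_RGB2HSV)
for p in [(258,50),(258,90),(260,130),(260,178),(225,100),(280,150)]: print(p,hsv[p[1],p[0]])
h=blob(im,(105,120,30),(125,255,255),(240,85,280,190)); print('handle',rect('w',h,.064,cal),rect('w',h,.053,cal))
b=blob(im,(0,0,70),(180,60,255),(225,8,290,82)); print('blade',rect('w',b,.0045,cal),rect('w',b,.010,cal))
t=blob(im,(75,60,15),(104,255,200),(200,0,310,210),9); print('tray',rect('w',t,.014,cal))
E
```

```text
(258, 50) [ 68   8 136]
(258, 90) [ 75  15 102]
(260, 130) [109 187 127]
(260, 178) [120  28  46]
(225, 100) [ 89 112  93]
(280, 150) [ 90 107  98]
handle (array([ 456.3, -339.4]), 113.2, 15.6, -3.76) (array([ 455.5, -339.3]), 116.0, 16.0, -3.76)
blade (array([ 583.4, -346.5]), 91.4, 72.0, -2.98) (array([ 582.4, -346.4]), 90.4, 71.2, -2.98)
tray (array([ 498.9, -332.9]), 302.6, 118.6, -5.68)
```

```bash
cat >> h.py <<'E'
from scipy.spatial.transform import Rotation as Ro
GRIP=np.array([-.090,0,.050])
def S(yaw,pitch=0,roll=0): # deg; pitch>0 = nose down
    return Ro.from_euler('ZYX',[yaw,pitch,roll],degrees=True).as_matrix()
def tcp(org,yaw,pitch=0,roll=0,ref=(0,0,0)):
    "TCP pose that puts the spatula-frame point ref at org"
    M=S(yaw,pitch,roll); return np.array(org)+M@(GRIP-np.array(ref)),M@D
GO=np.array([.6354,.0128,.060]); GY=-6.3
def g2w(p): return GO+Rz(np.radians(GY))@np.array(p)
E
python3 - <<'E'
from h import *
im=cv2.imread('pics/top0.png')[...,::-1].copy()
for lo in (120,135,145): print('plate',lo,rect('top',blob(im,(0,0,lo),(40,50,255),(165,120,225,175)),.066), 'side')
im2=cv2.imread('pics/side0.png')[...,::-1].copy()
g=blob(im2,(110,30,90),(135,255,255),(120,150,300,290),9); print('glass side',rect('side',g,.060))
print('plate side',rect('side',blob(im2,(0,0,130),(60,40,255),(170,195,240,245)),.066))
for y in (0,):
  q0=None
  for roll in (-120,-100,-90,-60,-30,0,30,60,90,100,120):
    p,R=tcp(g2w([0,0,.09]),GY,0,roll); q=robot.ik(p,R); print(roll,None if q is None else np.round(q,2))
E
```

```text
plate 120 (array([650.5,  19.1]), 96.2, 76.4, -11.88) side
plate 135 (array([650.7,  19.1]), 95.9, 76.4, -11.88) side
plate 145 (array([650.5,  18.7]), 95.0, 75.6, -11.88) side
glass side (array([636.2,   9.2]), 259.1, 199.7, 83.54)
plate side (array([649.9,  22.4]), 96.5, 77.5, -12.75)
-120 [-0.93  1.45  0.53  1.41  0.82  1.97 -2.49]
-100 [-0.85  1.2   0.35  1.47  0.8   1.88 -2.55]
-90 [-0.86  1.09  0.35  1.5   0.75  1.78 -2.53]
-60 [-0.15  0.83 -0.63  1.6   1.01  1.87 -2.75]
-30 [ 0.02  0.51 -0.56  1.73  0.69  1.38 -2.48]
0 [ 0.2   0.32 -0.36  1.83  0.13  1.01 -1.89]
30 [ 0.48  0.38 -0.29  1.86 -0.49  1.02 -1.2 ]
60 [ 0.66  0.63 -0.25  1.83 -0.87  1.28 -0.73]
90 [ 0.75  0.98 -0.28  1.74 -1.04  1.59 -0.49]
100 [ 0.76  1.1  -0.3   1.7  -1.08  1.69 -0.44]
120 [ 0.75  1.34 -0.36  1.61 -1.14  1.89 -0.38]
```

```bash
python3 - <<'E'
from h import *
o=np.array([.582,-.3463,.003]); 
p,R=tcp(o,-3.4); robot.move_ptp(p+[0,0,.08],R); robot.gripper_to(.05)
print(robot.move_linear(p,.12,threshold=8), robot.get_state()['ee_pos'],p)
robot.gripper_to(.008); s=robot.get_state(); print(s['opening'],s['grasp_force'],s['force'],s['moment'],s['time'])
robot.move_linear(p+[0,0,.10],.12); s=robot.get_state(); print(s['ee_pos'],s['force'],s['moment'],s['opening'],s['time'])
c,Rc,t=cam('wrist'); im=robot.grab_frame('wrist'); cv2.imwrite('pics/w2.png',im[...,::-1])
im=robot.grab_frame('side'); cv2.imwrite('pics/s2.png',im[...,::-1])
E
cat > sim.py <<'E'
import numpy as np, itertools, sys
# planar model: plate (octagon) on a rolling blade above glass z=0; plate tips to -y
V=np.array([[36.5,3],[40,.8],[40,-.8],[36.5,-3],[-36.5,-3],[-40,-.8],[-40,.8],[-36.5,3]])*1e-3
B=np.array([[35,1.5],[35,0],[-35,0],[-35,1.5]])*1e-3
def hs(P):
    e=np.roll(P,-1,0)-P; n=np.c_[-e[:,1],e[:,0]]; n/=np.linalg.norm(n,axis=1)[:,None]
    n*=np.sign((n*(P-P.mean(0))).sum(1))[:,None]; return n,(n*P).sum(1)
nP,dP=hs(V); nB,dB=hs(B)
rot=lambda a,v:np.stack([np.cos(a)[:,None]*v[...,0]-np.sin(a)[:,None]*v[...,1],np.sin(a)[:,None]*v[...,0]+np.cos(a)[:,None]*v[...,1]],-1)
def run(z0,hze,phe,dy,T,mug,mub,off,dt=2e-4,k=2500.,c=8.,tail=.7):
    n=len(z0); m=.06; I=m*(.08**2+.006**2)/12
    x=np.stack([off,z0+.0045],-1); v=np.zeros((n,2)); a=np.zeros(n); w=np.zeros(n); fmax=np.zeros(n); g30=np.zeros(n)
    for i in range(int((T.max()+tail)/dt)):
        s=np.clip(i*dt/T,0,1); q=s**3*(10-15*s+6*s*s); qd=np.where(s<1,30*s*s*(1-s)**2/T,0)
        ph=q*phe; om=qd*phe
        h=np.stack([dy*q,z0+.05+(hze-z0-.05)*q],-1); hv=np.stack([dy*qd,(hze-z0-.05)*qd],-1)
        F=np.zeros((n,2)); M=np.zeros(n)
        def add(p,nor,pen,vo,mu):
            nonlocal F,M
            r=p-x[:,None]; vr=v[:,None]+w[:,None,None]*np.stack([-r[...,1],r[...,0]],-1)-vo
            vn=(vr*nor).sum(-1); t=np.stack([-nor[...,1],nor[...,0]],-1); vt=(vr*t).sum(-1)
            fn=np.where(pen>0,np.maximum(k*pen-c*vn,0),0); ft=-mu[:,None]*fn*np.clip(vt/.01,-1,1)
            f=fn[...,None]*nor+ft[...,None]*t; F=F+f.sum(1); M=M+(r[...,0]*f[...,1]-r[...,1]*f[...,0]).sum(1); return fn.sum(1)
        pv=x[:,None]+rot(a,np.broadcast_to(V,(n,8,2)))
        add(pv,np.broadcast_to([0.,1.],(n,8,2)),-pv[...,1],0.,mug)
        # plate verts vs blade
        bo=np.array([0,-.05]); l=rot(-ph,pv-h[:,None])-bo
        sd=np.einsum('npk,jk->npj',l,nB)-dB; j=sd.argmax(-1); pen=-sd.max(-1)
        rr=pv-h[:,None]; vb=hv[:,None]+om[:,None,None]*np.stack([-rr[...,1],rr[...,0]],-1)
        f1=add(pv,rot(ph,nB[j]),pen,vb,mub)
        bc=h[:,None]+rot(ph,np.broadcast_to(B+bo,(n,4,2))); l=rot(-a,bc-x[:,None])
        sd=np.einsum('npk,jk->npj',l,nP)-dP; j=sd.argmax(-1); pen=-sd.max(-1)
        rr=bc-h[:,None]; vb=hv[:,None]+om[:,None,None]*np.stack([-rr[...,1],rr[...,0]],-1)
        f2=add(bc,-rot(a,nP[j]),pen,vb,mub)
        g30+=dt*((a>.53)&(f1+f2>.03)&(om>.65))
        v=v+dt*(F/m-[0,9.81]); w=w+dt*M/I; x=x+dt*v; a=a+dt*w
    return a,x,g30
if __name__=='__main__':
    P=list(itertools.product([.008,.02],[.095,.11,.13],[1.5,1.7,1.9],[0.,-.05,-.09,-.13],[1.0,1.3]))
    Q=list(itertools.product([.15,.3,.5],[.15,.3,.5],[-.003,.003]))
    A=np.array([p+q for p in P for q in Q]).T
    a,x,g=run(*A); ok=((a>2.9)&(g>.05)).reshape(len(P),len(Q)); y=x[:,0].reshape(ok.shape)
    for i in np.argsort(-ok.mean(1))[:14]: print(P[i],round(ok[i].mean(),2),'y %.0f..%.0f'%(y[i].min()*1e3,y[i].max()*1e3))
E
time python3 sim.py
```

```text
False [ 0.49251911 -0.34119016  0.05359695] [ 0.49215842 -0.34096243  0.053     ]
0.016007725662850192 29.99655783176422 [-0.51937522  0.77049259  2.31572341] [ 0.07584716  0.16736606 -0.01411885] 4.5167
[ 0.49177685 -0.34073229  0.15220319] [-0.65195516 -0.22389487 -2.51507587] [0.0395595  0.10438206 0.007005  ] 0.01574243646826956 5.5
(0.008, 0.095, 1.9, -0.13, 1.3) 0.28 y -160..-81
(0.008, 0.095, 1.9, -0.13, 1.0) 0.28 y -165..-50
(0.008, 0.095, 1.7, -0.13, 1.3) 0.17 y -173..-84
(0.008, 0.095, 1.7, -0.13, 1.0) 0.17 y -185..-83
(0.02, 0.095, 1.9, -0.13, 1.0) 0.17 y -176..-68
(0.008, 0.11, 1.9, -0.13, 1.0) 0.11 y -175..-33
(0.02, 0.095, 1.7, -0.13, 1.0) 0.11 y -193..-85
(0.02, 0.095, 1.9, -0.13, 1.3) 0.11 y -169..-81
(0.02, 0.11, 1.9, -0.13, 1.0) 0.06 y -171..-29
(0.008, 0.11, 1.7, -0.13, 1.0) 0.06 y -187..-38
(0.008, 0.095, 1.7, 0.0, 1.0) 0.0 y -45..43
(0.008, 0.095, 1.7, 0.0, 1.3) 0.0 y -61..33
(0.008, 0.095, 1.5, -0.13, 1.3) 0.0 y -185..-89
(0.008, 0.095, 1.5, -0.13, 1.0) 0.0 y -204..-88
real	1m56.238s
user	1m47.332s
sys	0m8.657s
```

```bash
cat > patch.py <<'E'
s=open('sim.py').read()
s=s.replace("def run(z0,hze,phe,dy,T,mug,mub,off,dt=2e-4","def run(hz0,ph0,hze,phe,dy,T,mug,mub,off,dt=2.5e-4").replace("tail=.7","tail=.45")
s=s.replace("n=len(z0)","n=len(hz0)").replace("x=np.stack([off,z0+.0045],-1); v=np.zeros((n,2)); a=np.zeros(n)",
 "x=np.stack([0*off,hz0],-1)+rot(ph0,np.stack([off,0*off-.0455],-1)[:,None])[:,0]; v=np.zeros((n,2)); a=ph0.copy()")
s=s.replace("ph=q*phe; om=qd*phe","ph=ph0+q*(phe-ph0); om=qd*(phe-ph0)").replace("z0+.05+(hze-z0-.05)*q","hz0+(hze-hz0)*q").replace("(hze-z0-.05)*qd","(hze-hz0)*qd")
s=s[:s.index("if __name__")]+'''
def clear(hz0,ph0,hze,phe):
    q=np.linspace(0,1,60); p=ph0+(phe-ph0)*q; h=hz0+(hze-hz0)*q
    g=h-.088*np.abs(np.sin(p))+np.minimum(.078*np.cos(p),.25*np.cos(p)); b=h-.05*np.cos(p)-.035*np.abs(np.sin(p))
    return g.min()>.012 and b.min()>.002
if __name__=='__main__':
    r=np.random.default_rng(int(sys.argv[1])); P=[]
    while len(P)<int(sys.argv[2]):
        ph0=r.uniform(-.25,.1); phe=r.uniform(1.35,2.0); T=.67*(phe-ph0)*r.uniform(1,1.2)
        p=(r.uniform(.06,.15),ph0,r.uniform(.08,.16),phe,r.uniform(-.4,0),T)
        if clear(*p[:4]): P.append(p)
    Q=list(itertools.product([.15,.3,.5],[.2,.35,.5],[0.]))
    A=np.array([p+q for p in P for q in Q]).T
    a,x,g=run(*A); ok=((a>2.9)&(a<3.4)&(g>.05)).reshape(len(P),len(Q)); y=x[:,0].reshape(ok.shape)
    print(ok.mean(0))
    for i in np.argsort(-ok.mean(1))[:14]: print(np.round(P[i],3),ok[i].astype(int),'y %.0f..%.0f'%(y[i].min()*1e3,y[i].max()*1e3))
'''
open('sim.py','w').write(s)
E
python3 patch.py; nproc; (for i in 1 2 3; do OMP_NUM_THREADS=1 python3 sim.py $i 220 > o$i & done; wait); cat o1 o2 o3
```

```text
4
[0.         0.         0.         0.03181818 0.03636364 0.03636364
 0.09090909 0.18181818 0.30454545]
[ 0.089  0.013  0.159  1.649 -0.246  1.219] [0 0 0 1 1 1 1 1 1] y -232..-220
[ 0.104  0.097  0.146  1.656 -0.361  1.216] [0 0 0 1 1 1 1 1 1] y -361..-312
[ 0.102  0.084  0.153  1.763 -0.397  1.238] [0 0 0 1 1 1 1 1 1] y -388..-334
[ 0.074  0.034  0.112  1.583 -0.219  1.133] [0 0 0 1 1 1 1 1 1] y -236..-200
[ 0.077  0.081  0.149  1.714 -0.281  1.274] [0 0 0 1 1 1 1 1 1] y -252..-242
[ 0.092  0.004  0.123  1.664 -0.253  1.288] [0 0 0 0 1 1 1 1 1] y -258..-148
[ 0.08   0.038  0.108  1.569 -0.246  1.168] [0 0 0 0 1 1 1 1 1] y -283..-204
[ 0.093  0.094  0.144  1.742 -0.215  1.24 ] [0 0 0 0 1 1 1 1 1] y -192..-106
[ 0.102 -0.003  0.135  1.704 -0.306  1.25 ] [0 0 0 1 0 0 1 1 1] y -304..-228
[ 0.083  0.033  0.128  1.512 -0.266  1.008] [0 0 0 0 0 0 1 1 1] y -362..-198
[ 0.094  0.08   0.136  1.503 -0.378  1.069] [0 0 0 0 0 0 1 1 1] y -465..-328
[ 0.078  0.091  0.114  1.444 -0.294  0.907] [0 0 0 0 0 0 1 1 1] y -435..-273
[ 0.087  0.06   0.094  1.406 -0.213  0.949] [0 0 0 0 0 0 1 1 1] y -304..
[... 1741 characters left out ...]
7..-144
[ 0.083  0.023  0.125  1.646 -0.25   1.212] [0 0 0 0 1 1 1 1 1] y -259..-147
[ 0.076  0.038  0.117  1.561 -0.277  1.16 ] [0 0 0 0 1 1 1 1 1] y -313..-193
[ 0.103  0.097  0.131  1.575 -0.376  1.074] [0 0 0 1 1 0 1 1 1] y -430..-313
[ 0.142  0.082  0.15   1.492 -0.354  1.007] [0 0 0 1 0 0 1 1 1] y -444..-322
[ 0.094  0.063  0.133  1.611 -0.335  1.093] [0 0 0 1 0 0 1 1 1] y -431..-280
[ 0.079  0.065  0.116  1.529 -0.305  1.086] [0 0 0 0 0 1 1 1 1] y -365..-259
[ 0.133  0.078  0.082  1.36  -0.217  0.965] [0 0 0 0 0 0 1 1 1] y -309..-221
[ 0.096  0.058  0.106  1.5   -0.215  0.976] [0 0 0 0 0 0 1 1 1] y -265..-174
[ 0.096  0.097  0.1    1.415 -0.225  1.033] [0 0 0 0 0 0 1 1 1] y -290..-214
```

View pics/w2.png

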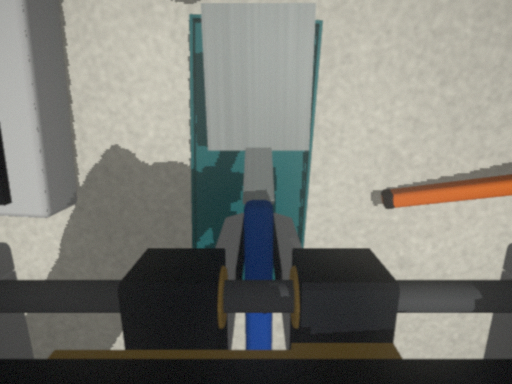

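The grasp is good: handle pinched at (258,290), blade level and ahead. The carry-and-flip motion works in the model when the roll is combined with a sideways sweep. Next I hover at the viewer and look closely, while refining the flip model.

```bash
sed -i 's/GRIP=.*/GRIP=np.array([-.0897,0,.0506])/' h.py
cat > patch2.py <<'E'
s=open('sim.py').read()
s=s.replace("q=s**3*(10-15*s+6*s*s); qd=np.where(s<1,30*s*s*(1-s)**2/T,0)","q,qd=prof(s,T)")
s=s.replace("def run(","""MODE=0
def prof(s,T):
    if MODE==0: return s**3*(10-15*s+6*s*s),np.where(s<1,30*s*s*(1-s)**2/T,0)
    if MODE==1: return s*s*(3-2*s),np.where(s<1,6*s*(1-s)/T,0)
    f=.25;v=1/(1-f); u=np.minimum(s,1-s); q=np.where(u<f,v*u*u/2/f,v*(u-f/2)); return np.where(s<.5,q,1-q),v*np.clip(u/f,0,1)/T
def run(""",1)
i=s.index("if __name__"); s=s[:i]+'''
if __name__=='__main__':
    r=np.random.default_rng(int(sys.argv[1])); P=[]; MODE=int(sys.argv[3])
    while len(P)<int(sys.argv[2]):
        ph0=r.uniform(-.0,.12); phe=r.uniform(1.45,1.85); T=.67*(phe-ph0)*r.uniform(1,1.25)
        p=(r.uniform(.058,.11),ph0,r.uniform(.12,.165),phe,r.uniform(-.32,-.2),T)
        if clear(*p[:4]): P.append(p)
    Q=list(itertools.product([.2,.3,.45],[.2,.4],[-.004,.004]))
    A=np.array([p+q for p in P for q in Q]).T
    a,x,g=run(*A); ok=((a>2.9)&(a<3.4)&(g>.05)).reshape(len(P),len(Q)); y=x[:,0].reshape(ok.shape)
    print(MODE,ok.mean(0))
    for i in np.argsort(-ok.mean(1))[:12]: print(np.round(P[i],3),ok[i].astype(int),'y %.0f..%.0f'%(y[i].min()*1e3,y[i].max()*1e3))
'''
open('sim.py','w').write(s)
E
python3 patch2.py; (for i in 0 1 2; do OMP_NUM_THREADS=1 timeout 400 python3 sim.py 7 200 $i > r$i & done; wait) & 
python3 - <<'E'
from h import *
p,R=tcp(g2w([-.075,.007,.07]),GY,0,ref=(.045,0,0))
s=robot.get_state(); robot.move_linear(s['ee_pos']+[0,0,.06],.2); robot.move_ptp(p,R)
cal=cam('wrist'); im=robot.grab_frame('wrist'); cv2.imwrite('pics/w3.png',im[...,::-1]); s=robot.get_state(); print(s['time'],s['ee_pos'],p,s['force'])
c=cal[0]; np.savez('w3.npz',K=[c['fx'],c['fy'],c['cx'],c['cy']],R=cal[1],t=cal[2])
g=blob(im,(110,30,60),(135,255,255),None,9); print('glass',rect('w',g,.060,cal))
im2=robot.grab_frame('side');cv2.imwrite('pics/s3.png',im2[...,::-1])
E
wait; cat r0 r1 r2
```

```text
7.5417 [0.42818534 0.04197888 0.18055969] [0.42773453 0.04276901 0.1806    ] [-0.01834762 -0.19486687 -2.46348199]
glass (array([551.6,  11.6]), 281.6, 71.4, 83.64)
0 [0.    0.    0.    0.    0.    0.    0.    0.    0.    0.    0.095 0.105]
[ 0.078  0.106  0.138  1.707 -0.291  1.225] [0 0 0 0 0 0 0 0 0 0 1 1] y -292..-194
[ 0.092  0.046  0.125  1.551 -0.274  1.124] [0 0 0 0 0 0 0 0 0 0 1 1] y -314..-205
[ 0.109  0.11   0.125  1.499 -0.299  0.952] [0 0 0 0 0 0 0 0 0 0 1 1] y -322..-236
[ 0.098  0.069  0.126  1.57  -0.304  1.025] [0 0 0 0 0 0 0 0 0 0 1 1] y -365..-232
[ 0.064  0.03   0.121  1.608 -0.26   1.117] [0 0 0 0 0 0 0 0 0 0 1 1] y -297..-203
[ 0.084  0.038  0.124  1.562 -0.314  1.261] [0 0 0 0 0 0 0 0 0 0 1 1] y -338..-230
[ 0.099  0.102  0.131  1.611 -0.303  1.012] [0 0 0 0 0 0 0 0 0 0 1 1] y -344..-222
[ 0.086  0.092  0.129  1.633 -0.282  1.129] [0 0 0 0 0 0 0 0 0 0 1 1] y -307..-200
[ 0.075  0.109  0.162  1.491 -0.316  0.948] [0 0 0 0 0 0 0 0 0 0 1 1] y -360..-249
[ 0.1    0.09   0.13   1.676 -0.292  1.241] [0 0 0 0 0 0 0 0 0 0 1 1] y -285..-190
[ 0.081  0.057  0.126  1.629 
[... 1544 characters left out ...]
 0 0 0 0 0 0 0 0 0 0 0] y -230..-157
[ 0.078  0.039  0.164  1.51  -0.249  1.187] [0 0 0 0 0 0 0 0 0 0 0 0] y -217..-160
[ 0.066  0.073  0.14   1.705 -0.291  1.279] [0 0 0 0 0 0 0 0 0 0 0 0] y -262..-178
[ 0.069  0.048  0.15   1.489 -0.284  1.199] [0 0 0 0 0 0 0 0 0 0 0 0] y -277..-188
[ 0.102  0.105  0.163  1.715 -0.212  1.114] [0 0 0 0 0 0 0 0 0 0 0 0] y -174..-122
[ 0.106  0.068  0.145  1.508 -0.298  1.011] [0 0 0 0 0 0 0 0 0 0 0 0] y -271..-196
[ 0.078  0.106  0.138  1.707 -0.291  1.225] [0 0 0 0 0 0 0 0 0 0 0 0] y -259..-175
[ 0.064  0.003  0.164  1.599 -0.241  1.077] [0 0 0 0 0 0 0 0 0 0 0 0] y -243..-163
[ 0.076  0.051  0.147  1.659 -0.238  1.313] [0 0 0 0 0 0 0 0 0 0 0 0] y -220..-150
```

View pics/w3.png

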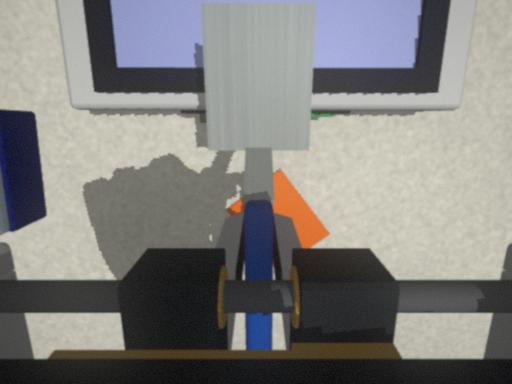

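The picture shows the glass near edge at row 68, columns 115 to 420, and the blade tip centred at column 258. That puts it about 8 mm to +y of the glass centre, as intended. Before scooping I check the flip model's sensitivity.

```bash
python3 - <<'E'
import numpy as np, sim
p=(.085,.058,.153,1.641,-.279,1.115)
p2=(.071,.077,.148,1.524,-.239,1.049)
for mode in (0,2):
  sim.MODE=mode
  A=np.array([pp+(g,b,o) for pp in (p,p2) for g in (.3,.5) for b in (.2,.35,.5,.7) for o in (-.004,0,.004)]).T
  a,x,g=sim.run(*A,tail=.6)
  print(mode); print(np.c_[A[4],A[6:].T,np.round(a,2),np.round(x*1e3,0),np.round(g,2)][:,[1,2,3,4,5,6,7]])
E
```

```text
0
[[ 3.00e-01  2.00e-01 -4.00e-03  0.00e+00 -2.11e+02  3.00e+00  1.10e-01]
 [ 3.00e-01  2.00e-01  0.00e+00  3.14e+00 -2.58e+02  3.00e+00  2.40e-01]
 [ 3.00e-01  2.00e-01  4.00e-03  0.00e+00 -2.20e+02  3.00e+00  1.20e-01]
 [ 3.00e-01  3.50e-01 -4.00e-03  0.00e+00 -2.16e+02  3.00e+00  1.50e-01]
 [ 3.00e-01  3.50e-01  0.00e+00  3.14e+00 -2.59e+02  3.00e+00  2.40e-01]
 [ 3.00e-01  3.50e-01  4.00e-03  0.00e+00 -2.22e+02  3.00e+00  1.70e-01]
 [ 3.00e-01  5.00e-01 -4.00e-03  0.00e+00 -2.18e+02  3.00e+00  1.90e-01]
 [ 3.00e-01  5.00e-01  0.00e+00  3.14e+00 -2.60e+02  3.00e+00  2.50e-01]
 [ 3.00e-01  5.00e-01  4.00e-03  0.00e+00 -2.23e+02  3.00e+00  2.00e-01]
 [ 3.00e-01  7.00e-01 -4.00e-03  0.00e+00 -1.98e+02  3.00e+00  2.20e-01]
 [ 3.00e-01  7.00e-01  0.00e+00  0.00e+00 -1.76e+02  3.00e+00  2.30e-01]
 [ 3.00e-01  7.00e-01  4.00e-03  3.14e+00 -2.60e+02  3.00e+00  2.30e-01]
 [ 5.00e-01  2.00e-01 -4.00e-03  0.00e+00 -1.84e+02  3.00e+00  1.10e-01]
 [ 5.00e-01  2.00e-01  0.00e+00  3.14e+00 -2.57e+02  3.00e+00  2.40e-01]
 [ 5.00e-01  2.00e-01  4.00e-03  0.00e+00 -1.91e+02  3.00e+00  1.20e-01]
 [ 
[... 5213 characters left out ...]
3  0.00e+00 -1.68e+02  3.00e+00  1.30e-01]
 [ 5.00e-01  3.50e-01 -4.00e-03  0.00e+00 -1.60e+02  3.00e+00  1.90e-01]
 [ 5.00e-01  3.50e-01  0.00e+00  0.00e+00 -1.45e+02  3.00e+00  3.40e-01]
 [ 5.00e-01  3.50e-01  4.00e-03  0.00e+00 -1.64e+02  3.00e+00  1.90e-01]
 [ 5.00e-01  5.00e-01 -4.00e-03  0.00e+00 -1.28e+02  3.00e+00  3.10e-01]
 [ 5.00e-01  5.00e-01  0.00e+00  0.00e+00 -1.46e+02  3.00e+00  3.40e-01]
 [ 5.00e-01  5.00e-01  4.00e-03  0.00e+00 -1.34e+02  3.00e+00  2.50e-01]
 [ 5.00e-01  7.00e-01 -4.00e-03  0.00e+00 -1.31e+02  3.00e+00  2.70e-01]
 [ 5.00e-01  7.00e-01  0.00e+00  0.00e+00 -1.46e+02  3.00e+00  3.50e-01]
 [ 5.00e-01  7.00e-01  4.00e-03  0.00e+00 -1.37e+02  3.00e+00  2.80e-01]]
```

```bash
cat > wp.py <<'E'
import numpy as np
def plan(u0=.018,delta=6,phA=60,bmax=68,zerr=0.,first=10,last=105,step=10):
    "list of (hy,hz,beta): handle in plane, pivot (plate's low edge on the glass) at y=0; starts with the plate flat above the glass"
    W=[]
    def pose(phi,beta,u,extra=0.):
        p,b=np.radians(phi),np.radians(beta); C=.0765*np.array([np.cos(p),np.sin(p)])
        c=C-(u)*np.array([np.cos(b),np.sin(b)]); n=np.array([-np.sin(b),np.cos(b)])
        bc=c-.0015*n; h=bc+.0506*n; return (h[0],h[1]+zerr+extra,b)
    W.append(pose(0,0,u0,.012+.0765*np.sin(np.radians(0)))); W.append(pose(first,first,u0,.0))
    phi=first
    while phi<last:
        phi+=step; f=np.clip((phi-first)/(phA-first),0,1); u=u0+(-.0335-u0)*f
        beta=phi+delta
        bm=np.degrees(np.arcsin(np.clip((.0765*np.sin(np.radians(phi))-.003-zerr*0)/(u+.035+1e-6),0,.99)))
        beta=min(beta,max(bm,phi+.5),bmax); W.append(pose(phi,beta,u))
    return np.array(W)
E
cat > patch3.py <<'E'
s=open('sim.py').read(); i=s.index("if __name__")
s=s[:i].replace("sd=np.einsum('npk,jk->npj',l,nB)-dB; j=sd.argmax(-1)","sd=np.einsum('npk,jk->npj',l,nB)-dB; j=np.where(l[...,1]>.00075,TOP,BOT)")
s=s.replace("def run(hz0,ph0,hze,phe,dy,T,mug,mub,off","TOP=int(nB[:,1].argmax());BOT=int(nB[:,1].argmin())\ndef run(W,Ts,lag,mug,mub,off")
s=s.replace("n=len(hz0)","n=len(mug)").replace("x=np.stack([0*off,hz0],-1)+rot(ph0,np.stack([off,0*off-.0455],-1)[:,None])[:,0]","ph0=W[:,0,2]; x=W[:,0,:2]+rot(ph0,np.stack([off,0*off-.046],-1)[:,None])[:,0]")
a=s.index("    for i in range(int"); b=s.index("        F=np.zeros")
s=s[:a]+'''    ns=W.shape[1]-1
    for i in range(int((Ts*ns+tail)/dt)):
        kk=min(int(i*dt/Ts),ns-1); sg=np.array(min(i*dt/Ts-kk,1.)); q,qd=prof(sg,Ts)
        d=W[:,kk+1]-W[:,kk]; st=W[:,kk]+d*q; sv=d*qd; h=st[:,:2]; ph=st[:,2]; hv=sv[:,:2]; om=sv[:,2]
'''+s[b:]
s+='''
if __name__=='__main__':
    from wp import plan
    Q=list(itertools.product([.15,.22,.3,.45],[.15,.3,.5]))
    for u0 in (.018,.03):
     for kw in (dict(),dict(delta=12),dict(phA=45),dict(delta=12,phA=45,bmax=60),dict(first=6,delta=12)):
      for Ts in (.12,.25):
        out=[]
        for ze in (-.0015,.0015):
            W=plan(u0=u0,zerr=ze,**kw); A=np.array(Q).T; n=len(Q)
            a,x,g=run(np.repeat(W[None],n,0),Ts,0,A[0],A[1],np.full(n,u0-.0365))
            out.append((''.join('01'[int(2.9<t<3.4)] for t in a)+' g%.2f y%.0f..%.0f'%(g.min(),x[:,0].min()*1e3,x[:,0].max()*1e3)))
        print(u0,kw,Ts,out,flush=True)
'''
open('sim2.py','w').write(s)
E
python3 patch3.py; time timeout 300 python3 sim2.py
```

```text
0.018 {} 0.12 ['000000001111 g0.00 y-54..11', '000000000111 g0.00 y-52..18']
0.018 {} 0.25 ['000000001111 g0.00 y-58..5', '000000011011 g0.00 y-52..23']
0.018 {'delta': 12} 0.12 ['000000000111 g0.00 y-51..6', '000000001111 g0.00 y-53..5']
0.018 {'delta': 12} 0.25 ['000000000011 g0.00 y-56..28', '000000001011 g0.00 y-54..23']
0.018 {'phA': 45} 0.12 ['000000001111 g0.00 y-59..18', '000000000011 g0.00 y-45..31']
0.018 {'phA': 45} 0.25 ['000000000111 g0.00 y-59..16', '000000000011 g0.00 y-45..22']
0.018 {'delta': 12, 'phA': 45, 'bmax': 60} 0.12 ['000000000111 g0.00 y-52..12', '000000001011 g0.00 y-49..30']
0.018 {'delta': 12, 'phA': 45, 'bmax': 60} 0.25 ['000000000011 g0.00 y-57..28', '000000001011 g0.00 y-52..20']
0.018 {'first': 6, 'delta': 12} 0.12 ['000000001111 g0.00 y-55..0', '000000001111 g0.00 y-50..7']
0.018 {'first': 6, 'delta': 12} 0.25 ['000000001111 g0.00 y-59..3', '000000001011 g0.00 y-52..31']
0.03 {} 0.12 ['000000001111 g0.00 y-51..11', '000000000111 g0.00 y-52..19']
0.03 {} 0.25 ['000000001111 g0.00 y-58..2', '000000011011 g0.00 y-55..23']
0.03 {'delta': 12} 0.12 ['000000000111 g0.00 y-51..8', '000000001011 g0.00 y-45..34']
0.03 {'delta': 12} 0.25 ['000000001111 g0.00 y-59..-3', '000000001011 g0.00 y-44..22']
0.03 {'phA': 45} 0.12 ['000000001111 g0.00 y-59..18', '000000000011 g0.00 y-44..31']
0.03 {'phA': 45} 0.25 ['000000001111 g0.00 y-59..14', '000000000011 g0.00 y-49..22']
0.03 {'delta': 12, 'phA': 45, 'bmax': 60} 0.12 ['000000000111 g0.00 y-52..12', '000000001011 g0.00 y-47..30']
0.03 {'delta': 12, 'phA': 45, 'bmax': 60} 0.25 ['000000000011 g0.00 y-57..28', '000000001011 g0.00 y-47..22']
0.03 {'first': 6, 'delta': 12} 0.12 ['000000001111 g0.00 y-53..-0', '000000001111 g0.00 y-49..21']
0.03 {'first': 6, 'delta': 12} 0.25 ['000000001111 g0.00 y-58..0', '000000001011 g0.00 y-44..33']
real	1m57.411s
user	1m56.910s
sys	0m0.032s
```

```bash
python3 - <<'E'
from h import *
Y=.014
def tp(x,z,pitch): return tcp(g2w([x,Y,z]),GY,pitch,ref=(.045,0,0))
p,R=tp(-.045,.03,14); robot.move_ptp(p,R); robot.pause(.2)
s=robot.get_state(); f0=s['force']; print(s['time'],f0,s['ee_pos']-p)
for k in range(3):
    p,R=tp(-.045,.0,14); p[2]-=.012
    hit=robot.move_linear(p,.02,threshold=1.5)
    s=robot.get_state(); 
    tip=s['ee_pos']+s['tool_rot']@D@(np.array([.045,0,0])-GRIP)
    print(hit,s['time'],s['force']-f0,'straight tip z over glass',tip[2]-.06,'bend',np.degrees((.06-tip[2])/.09))
    break
im=robot.grab_frame('side'); cv2.imwrite('pics/s4.png',cv2.resize(im[150:300,120:320,::-1],None,fx=4,fy=4))
E
```

```text
8.2583 [ 0.3682014   0.67825795 -1.62790453] [-4.37418867e-04 -6.85687823e-05  4.27319753e-04]
True 9.85 [ 0.42813961 -1.54472509  3.29089381] straight tip z over glass -0.006493430679533244 bend 4.133846361089123
```

View pics/s4.png

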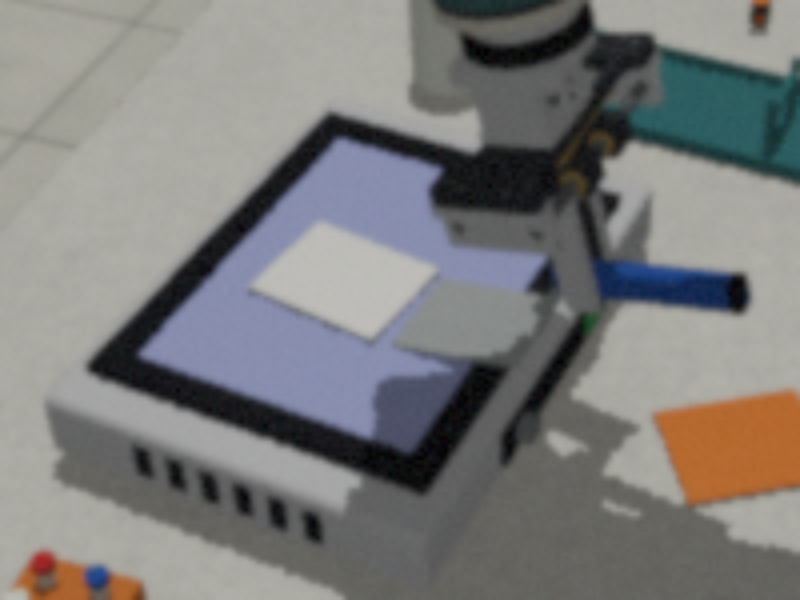

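The side crop shows the blade front edge at (410,320), just short of the plate's rear edge at (400,300), on the glass. Bend is about 4°. Now I slide in.

```bash
cat >> h.py <<'E'
B=4.1
TIP=(.04477,0,.00643)
def tipw(s): return s['ee_pos']+s['tool_rot']@D@(np.array(TIP)-GRIP)
E
python3 - <<'E'
from h import *
Y=.014; f0=np.array([.37,.68,-1.63]); Rg=Rz(np.radians(GY)).T; z=-.0003
for x in np.arange(-.033,.0841,.013):
    sl=np.interp(x,[-.045,-.005,.02],[9,5,3])
    p,R=tcp(g2w([x,Y,z]),GY,B+sl,ref=TIP)
    hit=robot.move_linear(p,.06,frame=R,threshold=6)
    s=robot.get_state(); f=Rg@(s['force']-f0); t=Rg@(tipw(s)-GO)
    print(round(x,3),hit,round(s['time'],2),np.round(f,2),np.round(t*1e3,1))
    if hit or abs(f[2])>5: break
    z-= np.clip((1.5-f[2])*.0001,-.0002,.0002)
im=robot.grab_frame('side'); cv2.imwrite('pics/s5.png',cv2.resize(im[150:300,120:320,::-1],None,fx=4,fy=4))
im=robot.grab_frame('top'); cv2.imwrite('pics/t5.png',im[...,::-1])
print('plate',rect('top',blob(im,(0,0,120),(40,50,255),(165,110,245,185)),.066))
E
```

```text
-0.033 False 10.21 [ 1.55 -0.27  1.91] [-32.9  14.   -0.1]
-0.02 True 10.42 [ 1.56 -0.91  1.97] [-25.7  14.   -0.5]
plate (array([661. ,  20.8]), 99.7, 77.5, -7.87)
```

View pics/s5.png

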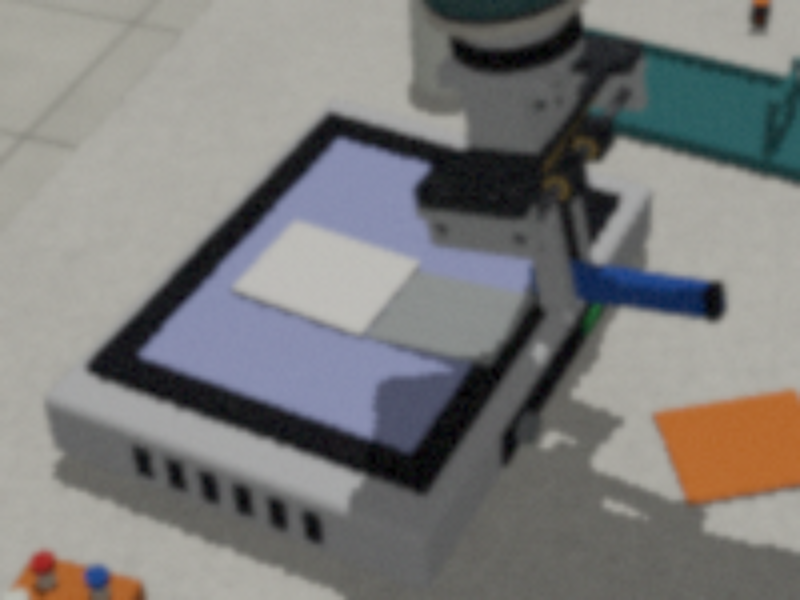

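The crop shows the blade edge at (390,300) meeting the plate's rear edge. The plate has been pushed about 10 mm and has aligned with the frame. I continue more slowly.

```bash
cat > slide.py <<'E'
from h import *
import sys
Y=.014; f0=np.array([.37,.68,-1.63]); Rg=Rz(np.radians(GY)).T; z=-.0003
s=robot.get_state(); x=(Rg@(tipw(s)-GO))[0]
while x<.083:
    x=min(x+.011,.0835); sl=np.interp(x,[-.045,-.005,.02],[9,5,3])
    p,R=tcp(g2w([x,Y,z]),GY,B+sl,ref=TIP)
    hit=robot.move_linear(p,.04,frame=R,threshold=7)
    s=robot.get_state(); f=Rg@(s['force']-f0); t=Rg@(tipw(s)-GO)
    print(round(x,3),hit,round(s['time'],2),np.round(f,2),np.round(t*1e3,1))
    if abs(f[2])>6 or f[0]<-6: break
    x=t[0] if hit else x
    z-=np.clip((2-f[2])*.0001,-.0002,.0001); z=max(z,-.0006)
im=robot.grab_frame('side'); cv2.imwrite('pics/s6.png',cv2.resize(im[150:300,120:320,::-1],None,fx=4,fy=4))
im=robot.grab_frame('top'); cv2.imwrite('pics/t6.png',im[...,::-1])
print('plate',rect('top',blob(im,(0,0,120),(40,50,255),(165,100,245,185)),.066))
E
python3 slide.py
```

```text
-0.016 False 10.92 [ 0.7  -0.91  1.92] [-15.4  14.   -0.3]
-0.005 False 11.32 [ 0.36 -0.38  1.42] [-4.3 14.  -0.3]
0.006 False 11.72 [ 0.65 -1.5   2.48] [ 6.8 14.  -0.3]
0.017 False 12.13 [ 0.71 -0.61  1.65] [17.7 14.  -0.3]
0.028 False 12.55 [ 0.56 -0.91  1.42] [28.9 14.  -0.3]
0.039 False 12.97 [ 0.27 -1.15  1.85] [39.9 14.  -0.4]
0.05 False 13.4 [ 1.55 -0.55  1.98] [50.8 14.  -0.4]
0.061 False 13.82 [ 1.03 -1.2   2.35] [61.8 14.  -0.4]
0.072 False 14.25 [ 1.1  -1.56  1.8 ] [72.9 14.  -0.4]
0.083 True 14.46 [ 0.81 -1.41  2.81] [75.1 14.  -0.9]
0.084 True 14.67 [ 0.44 -1.05  1.48] [77.9 14.1 -1.2]
0.084 False 14.97 [-0.82 -0.49  0.34] [83.5 14.  -0.6]
plate (array([770.5, -42.6]), 151.7, 54.9, -89.37)
```

View pics/s6.png

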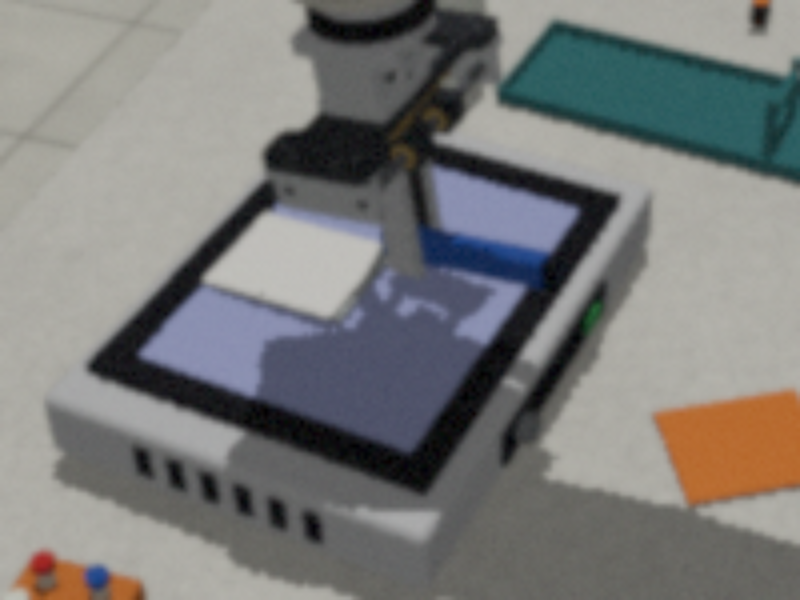

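The plate sits fully on the blade, with its front edge at the +x bar (205,285)–(270,210) and its rear edge near the neck (360,290). The fingers are clear of it. Now I lift.

```bash
python3 - <<'E'
from h import *
Y=.014; Rg=Rz(np.radians(GY)).T
p,R=tcp(g2w([.079,Y,.012]),GY,B-2,ref=TIP); robot.move_linear(p,.04,frame=R)
p,R=tcp(g2w([.060,Y,.030]),GY,B-4,ref=TIP); robot.move_linear(p,.08,frame=R)
robot.pause(.3); s=robot.get_state(); t=Rg@(tipw(s)-GO); print(s['time'],np.round(t*1e3,1),s['force'],s['moment'])
cal=cam('side'); im=robot.grab_frame('side'); cv2.imwrite('pics/s7.png',cv2.resize(im[130:280,120:320,::-1],None,fx=4,fy=4))
b=blob(im,(0,0,120),(60,40,255),(150,180,235,250))
# tilt: nose up 4 deg; plate top about blade top+6mm
for z in (.060+.030+.0015+.006-.003,):
    r=rect('side',b,z,cal); print(r, Rg[:2,:2]@(r[0]-GO[:2]*1e3))
    w=cast('side',b,z,cal)-GO; w=(w@Rg.T)*1e3; print(w.min(0),w.max(0))
E
```

```text
16.2083 [60.1 13.9 29.6] [ 0.51570742 -0.50630508 -2.41628592] [0.0302721  0.13897468 0.01744875]
(array([743.1,   5.7]), 214.0, 135.7, -60.48) [107.82870851   4.76126252]
[  98.46212336 -101.03871837   34.5       ] [225.50537898 131.2119469   34.5       ]
```

View pics/s7.png

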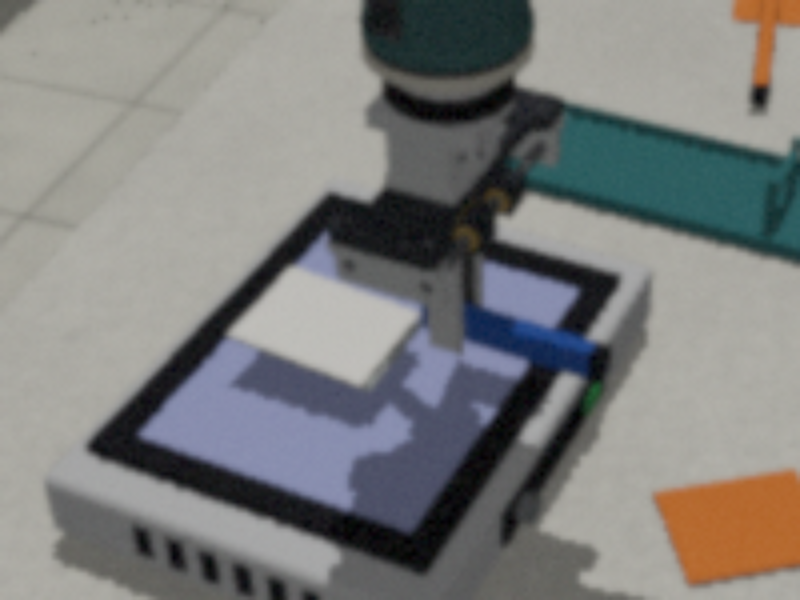

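The crop shows the plate flat on the blade at (325,325), clear of the glass with its shadow below. The fingers at (450,320) are clear of it. One quick model run will pick the toppling path, including chasing a slipping plate.

```bash
python3 - <<'E'
from h import *
Rg=Rz(np.radians(GY)).T
c=np.array([(230,332),(292,265),(420,312),(362,388)])/4.+[120,130]
w=((cast('side',c,.0948)-GO)@Rg.T)*1e3; print(np.round(w,1),w.mean(0))
E
cat > s3.py <<'E'
import numpy as np,itertools,sys,sim2
from wp import plan
Q=list(itertools.product([.15,.2,.25,.3,.4],[.2,.4])); A=np.array(Q).T; n=len(Q); u0=.0325
dr=float(sys.argv[1])
for step,Ts in ((10,.16),(30,.42),(48,.65)):
  for kw in (dict(delta=12,first=6),dict(delta=5,first=8),dict(delta=12,first=6,phA=80,bmax=80)):
    o=[]
    for ze in (-.001,.001):
        W=plan(u0=u0,zerr=ze,step=step,**kw); k=len(W); W[2:,0]+=dr*np.linspace(0,1,k-1)[1:]
        a,x,g=sim2.run(np.repeat(W[None],n,0),Ts,0,A[0],A[1],np.full(n,u0-.0365),tail=.3)
        o.append(''.join('01'[int(2.9<t<3.4)] for t in a)+' y%.0f..%.0f'%(x[:,0].min()*1e3,x[:,0].max()*1e3))
    print(dr,step,Ts,kw,o,flush=True)
E
(for d in 0 -.025 -.05 -.08; do OMP_NUM_THREADS=1 timeout 150 python3 s3.py $d > q$d & done; wait); cat q0 q-*
```

```text
[[ 73.8  48.   34.8]
 [ 74.  -29.5  34.8]
 [-28.8 -22.3  34.8]
 [-30.3  58.7  34.8]] [22.17225761 13.71459995 34.8       ]
0.0 10 0.16 {'delta': 12, 'first': 6} ['0000000011 y-54..9', '0000000111 y-47..6']
0.0 10 0.16 {'delta': 5, 'first': 8} ['0000000111 y-53..8', '0000000011 y-50..15']
0.0 10 0.16 {'delta': 12, 'first': 6, 'phA': 80, 'bmax': 80} ['0000000011 y-54..-11', '0000000111 y-49..-12']
0.0 30 0.42 {'delta': 12, 'first': 6} ['0000000011 y-52..-2', '0000000011 y-47..-8']
0.0 30 0.42 {'delta': 5, 'first': 8} ['0000000000 y-35..26', '0000000000 y-36..9']
0.0 30 0.42 {'delta': 12, 'first': 6, 'phA': 80, 'bmax': 80} ['0000000111 y-52..-18', '0000000111 y-49..-19']
0.0 48 0.65 {'delta': 12, 'first': 6} ['0000000001 y-54..-1', '0000000001 y-54..-0']
0.0 48 0.65 {'delta': 5, 'first': 8} ['0000000001 y-85..-3', '0000000000 y-44..20']
0.0 48 0.65 {'delta': 12, 'first': 6, 'phA': 80, 'bmax': 80} ['0000000111 y-52..-12', '0000000011 y-58..-11']
-0.025 10 0.16 {'delta': 12, 'first': 6} ['0000000111 y-52..-13', '0000010111 y-50..-15']
-0.025 10 0.16 {'delta': 5, 'first': 8} ['0000000111 y
[... 1753 characters left out ...]
-94..-36']
-0.08 10 0.16 {'delta': 12, 'first': 6, 'phA': 80, 'bmax': 80} ['0000011111 y-91..-55', '0000001011 y-104..-53']
-0.08 30 0.42 {'delta': 12, 'first': 6} ['0000000011 y-77..-35', '0000000001 y-72..-31']
-0.08 30 0.42 {'delta': 5, 'first': 8} ['0000000001 y-92..-28', '0000000000 y-68..-9']
-0.08 30 0.42 {'delta': 12, 'first': 6, 'phA': 80, 'bmax': 80} ['0000011111 y-84..-63', '0000000011 y-76..-49']
-0.08 48 0.65 {'delta': 12, 'first': 6} ['0000000001 y-95..-31', '0000000001 y-89..-30']
-0.08 48 0.65 {'delta': 5, 'first': 8} ['0000000000 y-83..-19', '0000000000 y-83..-18']
-0.08 48 0.65 {'delta': 12, 'first': 6, 'phA': 80, 'bmax': 80} ['0000000011 y-82..-40', '0000000001 y-83..-34']
```

```bash
cat > flip.py <<'E'
from h import *
from wp import plan
MID=np.array([-.0001,0,.0032]); OFF=Ro.from_euler('Y',B,degrees=True).as_matrix()@(GRIP-MID)
def bl(x,y,z,roll,pitch=0.):
    "TCP pose for blade-mid underside at glass (x,y,z), blade rolled (rad), nose-down pitch (deg)"
    M=Ro.from_euler('ZXY',[np.radians(GY),roll,np.radians(pitch)]).as_matrix()
    return g2w([x,y,z])+M@OFF, M@Ro.from_euler('Y',B,degrees=True).as_matrix()@D
def path(x0,piv,drift,**kw):
    W=plan(**kw); k=len(W); W[2:,0]+=drift*np.linspace(0,1,k-1)[1:]; P=[]
    for hy,hz,b in W:
        P.append((bl(x0,piv+hy+.0506*np.sin(b),hz-.0506*np.cos(b),b),b))
    return P
E
cat > chk.py <<'E'
from flip import *
P=path(.015,.040,-.04,u0=.0335,delta=12,first=6,phA=80,bmax=76)
T=.2; q0=None; lim=np.array([1.89,1.89,2.39,2.39,3.01,3.01,3.01])
for (p,R),b in P:
    q=robot.ik(p,R); hz=p[2]-.06
    body=hz-.088*abs(np.sin(b))+min(.078*np.cos(b),.25*np.cos(b))
    v=None if q is None or q0 is None else np.abs(np.array(q)-q0)/T*1.9/lim
    print(np.round(np.degrees(b)),np.round(p,3),'body %.3f'%body,None if q is None else np.round(q,2),None if v is None else round(v.max(),2))
    if q is not None: q0=np.array(q)
print(robot.get_state()['qpos'])
E
python3 chk.py
```

```text
0.0 [0.574 0.103 0.124] body 0.142 [ 0.01  0.51 -0.3   1.74  0.14  0.98 -2.02] None
6.0 [0.573 0.097 0.116] body 0.125 [ 0.1   0.51 -0.34  1.77  0.05  0.92 -1.91] 0.46
18.0 [0.573 0.091 0.123] body 0.111 [ 0.28  0.52 -0.42  1.8  -0.15  0.88 -1.66] 0.91
37.0 [0.571 0.077 0.126] body 0.074 [ 0.56  0.61 -0.54  1.82 -0.45  0.9  -1.26] 1.39
48.0 [0.57  0.067 0.135] body 0.062 [ 0.68  0.69 -0.6   1.81 -0.57  0.97 -1.09] 0.63
58.0 [0.569 0.055 0.145] body 0.052 [ 0.78  0.77 -0.63  1.79 -0.66  1.06 -0.97] 0.46
68.0 [0.567 0.039 0.154] body 0.042 [ 0.85  0.86 -0.65  1.76 -0.72  1.16 -0.87] 0.46
76.0 [0.565 0.022 0.163] body 0.036 [ 0.9   0.94 -0.66  1.73 -0.75  1.25 -0.81] 0.39
76.0 [0.563 0.008 0.176] body 0.049 [ 0.91  0.91 -0.65  1.72 -0.75  1.29 -0.82] 0.12
76.0 [ 0.562 -0.008  0.181] body 0.055 [ 0.92  0.91 -0.63  1.7  -0.74  1.33 -0.82] 0.11
76.0 [ 0.56  -0.026  0.181] body 0.055 [ 0.93  0.91 -0.62  1.68 -0.73  1.36 -0.82] 0.09
76.0 [ 0.558 -0.043  0.179] body 0.052 [ 0.95  0.92 -0.61  1.66 -0.72  1.38 -0.82] 0.08
[ 0.10973689  0.42965505 -0.2828107   1.83963572  0.14877019  0.8950078
 -1.92314903]
```

```bash
cat > go.py <<'E'
from flip import *
P=path(.015,.040,-.04,u0=.0335,delta=12,first=6,phA=80,bmax=76)
Ts=[.6,.5,.25,.38,.2,.17]+[.15]*20
s=robot.get_state(); (p,R),b=P[0]
robot.move_linear(p,.06,frame=R)
cur=p; log=[]
try:
    for ((p,R),b),T in zip(P[1:],Ts[1:]):
        robot.move_linear(p,np.linalg.norm(p-cur)/T,frame=R); cur=p
        s=robot.get_state(); log.append((round(s['time'],2),np.round(np.degrees(b)),np.round(s['force'],1),np.round(np.abs(s['ee_pos']-p).max()*1e3,1)))
except robot.PlanningError as e: print('PE',e)
for l in log: print(*l)
robot.pause(.2)
for n in ('side','top'):
    im=robot.grab_frame(n); cv2.imwrite(f'pics/{n}8.png',im[...,::-1])
a=cv2.imread('pics/side8.png')[120:320,60:360]; b=cv2.imread('pics/top8.png')[80:230,120:345]
cv2.imwrite('pics/c8.png',np.hstack([cv2.resize(a,(400,300)),cv2.resize(b,(400,300))]))
E
python3 go.py
```

```text
18.23 6.0 [ 0.2  0.4 -1.6] 0.2
18.63 18.0 [ 0.2  0.8 -3. ] 0.7
19.22 37.0 [-0.3  0.6 -1.2] 1.3
19.57 48.0 [-0.6  0.9 -1.7] 0.8
19.89 58.0 [-0.1  1.4 -0.4] 0.8
20.22 68.0 [-0.2  1.4 -2.8] 0.9
20.52 76.0 [ 0.5  0.  -1.9] 0.9
20.82 76.0 [-0.3  0.5 -2.7] 0.8
21.12 76.0 [-0.1 -0.3 -1.5] 0.2
21.42 76.0 [ 0.1  0.  -1.3] 0.3
21.72 76.0 [ 0.8  0.2 -1. ] 0.2
```

View pics/c8.png

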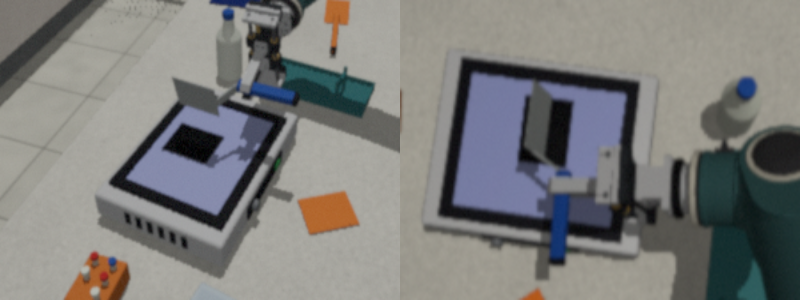

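The flip worked. In the left crop the black face lies flat on the glass at (195,143), and in the right crop at (545,130). The blade stands clear above it. Next I return the spatula to the tray.

```bash
python3 - <<'E'
from h import *
s=robot.get_state(); robot.move_linear(s['ee_pos']+[-.02,0,.13],.2)
R=Rz(np.radians(-3.4))@D; p=np.array([.4925,-.3412,.0534])
robot.move_ptp(p+[0,0,.20],R); robot.move_linear(p+[0,0,.03],.15); robot.pause(.2)
f0=robot.get_state()['force']
hit=robot.move_linear(p-[0,0,.002],.02,threshold=4); s=robot.get_state(); print(hit,s['time'],s['ee_pos']-p,s['force']-f0)
robot.gripper_to(.04); robot.pause(.2)
s=robot.get_state(); robot.move_linear(s['ee_pos']+[0,0,.15],.15); robot.move_ptp([.42,-.335,.34],Rz(np.radians(-4))@D); robot.pause(.3)
cal=cam('wrist'); im=robot.grab_frame('wrist'); cv2.imwrite('pics/w9.png',im[...,::-1])
h=blob(im,(105,120,30),(125,255,255),(220,85,300,190)); print('handle',rect('w',h,.064,cal))
b=blob(im,(0,0,70),(180,60,255),(225,8,290,82)); print('blade',rect('w',b,.0045,cal))
im=robot.grab_frame('side'); cv2.imwrite('pics/s9.png',im[...,::-1]); t=robot.grab_frame('top')
g=blob(t,(0,0,0),(180,255,45),(160,115,235,185)); print('plate',rect('top',g,.066),robot.get_state()['time'])
w=cv2.imread('pics/w9.png')[0:240,150:450]
cv2.imwrite('pics/c9.png',np.hstack([cv2.resize(cv2.imread('pics/s9.png')[60:300,100:400],(400,320)),cv2.resize(w,(400,320))]))
E
```

```text
True 26.8667 [ 9.67933304e-05 -2.51477828e-05 -3.15589154e-04] [-0.55628058  0.62901755  8.14749161]
handle (array([ 457. , -339.3]), 113.2, 15.6, -2.67)
blade (array([ 583.8, -346.4]), 91.2, 71.9, -2.87)
plate (array([660.4,   3.8]), 93.0, 74.5, -5.64) 29.9167
```

View pics/c9.png

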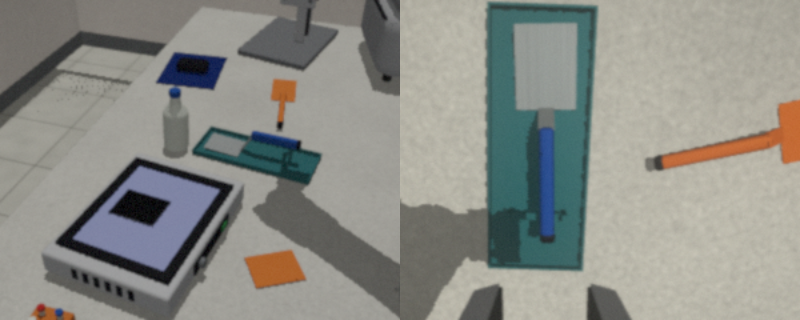

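The plate lies black up and flat at (140,207), well inside the frame. The spatula lies in the tray within 1–2 mm of where it started, at (545,130), and the bystanders are undisturbed. I hand in.

```bash
python3 -c "
from rig import robot
print(robot.sign_off())"
```

```text
the job is handed in; nothing more can be done
None
```

The job is handed in at about 30 s on the robot's clock: the plate lies black face up and flat on the glass inside the frame, and the spatula is back in its tray within about 2 mm of where it lay; the sign-off returned no verdict.

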